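Complete a carton layer and hold it squared in the spring clamp

TASK

Finish the interlocking carton layer on the small pallet slab: one carton already lies along the side rail; set the two loose cartons upright beside it, turned crosswise with one end close to its flank, one at the end fence and the other behind it. Then push the clamp handle towards the fence until its red pointer stands in the green band, never into the red, so that the sprung plate squeezes the layer tight, and finish while still holding the handle there for the strapping. Leave the masking tape, marker, push-button box and calipers where they are.

Things in the scene. Friction and masses are not known exactly. Their poses are not given: they have to be found in the camera images.
- jig: Fixed packing jig, level, yawed a little. Origin: at bench level under the centre of its wooden slab; x points from clamp to end fence, y left, z up. Slab 170 x 164 mm (x, y), top at z = 22 mm. Aluminium end fence along y: inner face x = +70 mm, top z = 42. Side rail along x: inner face y = -76, top z = 34; none on the +y side. Grey tongue, 100 mm wide, to x = -162, carries the clamp.
- front_place (a point): Point on the slab's top, jig (46, 24, 22) mm: underside centre of the crosswise carton at the end fence once the layer is squared. Its long side runs along the jig's y, one end a few mm off the laid carton's flank (y may be 15 to 35 mm).
- rear_place (a point): Point on the slab's top, jig (-2, 24, 22) mm: the same for the second crosswise carton, tight behind the first. Before clamping it may stand up to 50 mm farther back (toward -x), which leaves room for a finger between the two; the clamp plate pushes it up. The plate's face rests at jig x = -76 mm.
- carton_1: Loose cardboard carton with a paper tape strip along the top, 48 x 96 x 50 mm (own x, y, z), about 0.11 kg. Origin: centre of the underside; long side along own y. Starts on the bench. Either loose carton may take either place.
- carton_2: The other loose carton, equal to carton_1.
- carton_laid: Third equal carton (48 x 96 x 50 mm, origin at the centre of the underside, long side along own y), already on the slab beside the side rail with its long side along the jig's x, up to 10 mm short of the end fence; the clamp plate pushes it home.
- clamp (a joint): Travel of the clamp carriage, m: 0 at rest, grows as the handle goes along the jig's +x (line y = 0); stop at 0.085. Its red pointer, on the left, is in the green band of the white scale from 0.058 to 0.070 (middle 0.064); red begins at 0.076. A return spring (2 N at rest, 4.6 N in the band) pushes it back. With the plate's springs the handle takes about 15 N in the middle of the band.
- clamp_plate (a joint): How far the clamp's sprung plate has given way toward the carriage, m (0 to 0.028; springs 600 N/m, preload 1.8 N). Rubber-faced plate, 6 x 140 mm (jig x, y), top 24 mm above the slab. It travels with the carriage, meets a tight layer at a clamp travel of 0.050 and gives way from there on, by about 0.014 in mid-band.
- handle_grip (a point): Point at the height to grip or push, on the axis of the upright black handle with a red top on the blue clamp carriage. Handle 24 x 22 mm (jig x, y), from 41 to 104 mm above the bench; this point is 81 mm above the bench, at rest at jig x = -124 mm, y = 0. It moves with the carriage and keeps the jig's yaw.
- masking_tape: Bystander: roll of masking tape, 102 mm across, 36 mm high, lying on a sheet of paper right of the jig. Origin: centre of the underside.
- marker: Bystander: black and red marker pen, 130 mm long, 18 mm thick, lying beyond the two loose cartons. Origin: underside, at mid length.
- stop_box: Bystander: grey and yellow box with a red mushroom button, 74 x 58 x 65 mm, right of the jig near the bench edge. Origin: centre of the underside.
- calipers: Bystander: steel calipers, 61 x 190 x 10 mm, lying left of the bench vice. Origin: centre of the underside.

How it is judged:
By the outcome, as a careful person would: the job done as asked, in the order asked, and still so for the second after the job is handed in, while the arm keeps its last pose, push and grip.
It also fails if it takes over 64 s, if anything falls off the work surface, if the arm or the gripper's body presses on something with over 40 N, if the wrist force passes 120 N, or if a joint passes its speed limit or range.

ROBOT

A 7-joint arm with a two-finger parallel gripper is mounted at the origin on a cart in front of the work surface, level with it; the furniture and walls round the work are solid. World frame = base frame: x ahead of the robot, y to its left, z up, the work surface at z = 0. Lengths are in m, angles in rad, forces in N, time in s.
With the tool pointing down it reaches from about 0.425 to 0.875 m from the base axis. Payload 9.9 kg.
Tool frame: the origin (TCP) lies at the centre of the arm's flange, where the gripper is bolted on; the fingertips stand 173 mm ahead of it and the grasp point (between the pads) lies 155 mm ahead of it (env.tip_extent is the distance from the TCP to the fingertips, in m); z points along the fingers, y is the line along which they close (so a half turn about z gives the same grasp; the last joint's range is limited). The gripper opens to 85 mm and grips with 20 to 120 N. Pads are 22 mm wide; open, the fingers measure 114 mm over their backs; the gripper's body (76 mm by 85 mm) begins 54 mm behind the grasp point. The pads swing forward as they close: fully open they stand 13 mm farther back than shut.
Start: joints at [1.166, 0.576, 0.025, 1.437, -0.015, 1.129, -0.057], TCP at [0.213, -0.641, 0.405] pointing down, gripper open.
Joint ranges: [-2.76, 2.76], [-0.34, 2.15], [-1.52, 1.57], [0.19, 2.46], [-1.09, 4.23], [0.17, 1.99], [-2.82, 2.82]. Speed limits (rad/s): [2.22, 2.22, 3.01, 3.01, 3.14, 3.14, 3.14].

INTERFACE

Orientations are given as a rotation vector (axis times angle).
In Python, from workcell import readout, read_camera, env, recognise, pinpoint gives the robot as it stands.
- The arm moves only by the tool step_arm, never from a script. Its argument "increments" is one flat list of numbers, 7 for each row, row after row: the shift along the tool's x, y, z in m, then the turn, a rotation vector about the tool's x, y, z in rad, then the closure, from 0 (fully open) to 1 (shut). A call has 1 to 10 rows; each row is the pose to reach, as a shift and turn from the pose commanded when the call began, along the tool's axes at that moment; what a row does not reach only later rows make up. A row lasts 1/12 s, in which the tool goes at most 41.7 mm and 7.16 degrees, less where a joint would pass 70% of its speed; a pose out of reach is approached as far as the arm can. A call with a gripper value outside its range is refused whole. The fingers move at their own pace and stop on an object; "newtons" is the grip in N (left out, the last holds). Time passes only in rows, so rows that repeat a pose let the fingers close. It gives the time, the measured TCP pose, the force, the opening and the grip force at its end, in the units of the state.
- readout.read_state(): the state, without advancing time (a new reading comes with each control period).
- read_camera(name): name is "side" or "top"; returns a dict with "img" (400x640x3 uint8, red, green, blue), "K" (3x3 intrinsics, pixels), "k1" (the pictures are not rectified: a ray, as slopes to the right and down, at radius r is drawn at 1 + k1 r^2 times it, then the intrinsics apply), "origin" and "rotation" of the camera in the world. Camera axes: x right, y up, looking along -z (the intrinsics and any distortion apply to the point x, -y, -z); pixel columns grow to the right and rows downward; lengths in m; the calibration is good to about 2 mm. A picture is of the moment at which its call begins. There is no depth.
- env.finish_job(): hands the job in; it is judged then, once.
Trained networks look in the newest picture that a camera, given by its name, has taken for a name from the list of things; names that differ only in an ending like _2 or _b are one class to them, and where a whole thing is asked for, a point or a joint stands for the part that bears it (a point fixed in the world has none). Each returns a list of dicts, best first, with "conf" (0 to 1); they miss things now and then, are a little off and sometimes report something else, mostly with a low value. They report only what shows in the picture. A call takes as long as a camera call.
- recognise(name, camera): "at" ([x, y, z] in m, in the coordinates of the camera as it stood for that picture, good to about 4 mm: the middle of the surface that is visible of it).
- pinpoint(name, camera): "at" ([x, y, z] in m, in the coordinates of the camera as it stood for that picture, good to about 4 mm: a listed point, or the origin of a listed thing).
The state is a dict: "t": time; "qpos": joint angles; "qd": joint speeds; "joint_torque": joint torques, N m; "position": TCP position; "eef_rot": TCP orientation; "force": force on the tool from outside, world axes, zero at the start; "torque": the same for the moment, N m; "finger_gap": finger opening in m; "finger_force": force on a finger pad.
Only numpy, scipy, OpenCV 4.12 (cv2) and the standard library are available. Lean on these libraries where they do the work, as an engineer would, in place of code of your own. Each camera call takes 0.05 s, during which the arm holds its last target. There are 200 camera calls.

## Working session

There is one attempt and no reset: what is moved stays moved. The work goes in short steps, Python scripts to look and compute and a tool call to move; the robot and the scene stay as the last step left them, time stands still between calls to the robot, and variables do not carry over. Pictures are saved under pics/ and viewed, at most 10 in all, crops included, and the job is handed in when it is done.

Besides the shell and the picture viewer there is one more tool, called after "Request:" by a JSON object that holds its "api" and its "payload", one argument or row to a line. step_arm: Moves the arm, as the interface text tells. Its arguments: {"type":"object","properties":{"increments":{"type":"array"},"newtons":{"type":"number"}},"required":["increments"]}

```bash
mkdir -p pics
cat > h.py <<'E'
import numpy as np, cv2
from workcell import readout, read_camera, env, recognise, pinpoint
from scipy.spatial.transform import Rotation as R
def w(c,p): return np.array(c["origin"])+np.array(c["rotation"])@np.array(p)
def save(c,n): cv2.imwrite(f"pics/{n}.png",c["img"][:,:,::-1])
E
python3 - <<'E'
from h import *
np.set_printoptions(precision=4,suppress=True)
for cam in("top","side"):
    c=read_camera(cam); save(c,cam+"0"); print(cam,c["origin"],c["K"].tolist() if hasattr(c["K"],'tolist') else c["K"],c["k1"]);print(np.array(c["rotation"]))
    for n in["jig","front_place","rear_place","handle_grip","carton_1","carton_laid","masking_tape","marker","stop_box","calipers"]:
        print(n,[(w(c,d["at"]).round(4).tolist(),round(d["conf"],2)) for d in pinpoint(n,cam)[:4]])
s=readout.read_state();print(s["t"],s["position"],s["eef_rot"],s["force"])
E
```

```text
top [ 0.3841 -0.0869  1.331 ] [[393.95996427165346, 0.0, 320.5231186337459], [0.0, 393.95996427165346, 194.5917264084094], [0.0, 0.0, 1.0]] 0.007691042068609589
[ 0.0935 -0.0901 -1.553 ]
jig [([2.4779, 2.0069, 3.4248], 0.7)]
front_place [([2.4371, 1.9662, 3.3841], 0.78)]
rear_place [([2.4375, 1.9666, 3.3845], 0.8)]
handle_grip []
carton_1 [([2.4569, 1.9859, 3.4038], 0.78), ([2.4388, 1.9678, 3.3857], 0.59)]
carton_laid [([2.4556, 1.9846, 3.4025], 0.88), ([2.4549, 1.984, 3.4019], 0.72)]
masking_tape [([2.4917, 2.0207, 3.4386], 0.94)]
marker [([2.459, 1.988, 3.4059], 0.63), ([2.4231, 1.9521, 3.37], 0.61)]
stop_box [([2.4764, 2.0054, 3.4233], 0.72)]
calipers [([2.42, 1.949, 3.3669], 0.92)]
side [0.5604 0.9739 0.649 ] [[390.64403445525545, 0.0, 317.4603902515399], [0.0, 390.64403445525545, 207.42950732242087], [0.0, 0.0, 1.0]] 0.03037265832164455
[0.0233 1.6126 2.6819]
jig [([-3.0349, -2.6214, -2.9464], 0.83)]
front_place [([-2.93, -2.5165, -2.8415], 0.76), ([-3.3881, -2.9746, -3.2996], 0.33)]
rear_place [([-2.9288, -2.5152, -2.8402], 0.89)]
handle_grip [([-2.8112, -2.3977, -2.7227], 0.84)]
carton_1 [([-2.6071, -2.1936, -2.5185], 0.75), ([-2.373, -1.9595, -2.2845], 0.74)]
carton_laid [([-3.0499, -2.6364, -2.9614], 0.8)]
masking_tape [([-3.4348, -3.0213, -3.3463], 0.74)]
marker []
stop_box [([-3.3861, -2.9726, -3.2976], 0.71)]
calipers [([-2.2678, -1.8543, -2.1792], 0.6)]
1.1 [ 0.2129 -0.6405  0.4047] [-3.1012 -0.5019 -0.    ] [-0.0551 -0.1605 -0.326 ]
```

The camera rotation is a rotation vector, so I'll fix the helper.

```bash
sed -i 's/^def w.*/def w(c,p): return np.array(c["origin"])+R.from_rotvec(c["rotation"]).apply(p)/' h.py
cat >> h.py <<'E'
def px(c,P):
    p=R.from_rotvec(c["rotation"]).inv().apply(np.atleast_2d(P)-np.array(c["origin"]))
    s=p[:,:2]*[1,-1]/-p[:,2:]; s=s*(1+c["k1"]*(s**2).sum(1,keepdims=True))
    K=np.array(c["K"]); return s@K[:2,:2].T+K[:2,2]
def ray(c,uv,z):
    K=np.array(c["K"]); d=(np.atleast_2d(uv).astype(float)-K[:2,2])/K[0,0]; s=d.copy()
    for _ in range(9): s=d/(1+c["k1"]*(s**2).sum(1,keepdims=True))
    v=R.from_rotvec(c["rotation"]).apply(np.c_[s[:,0],-s[:,1],-np.ones(len(s))])
    o=np.array(c["origin"]); return o+v*((z-o[2])/v[:,2:])
E
python3 - <<'E'
from h import *
for cam in("top","side"):
    c=read_camera(cam); save(c,cam+"0")
    for n in["jig","front_place","rear_place","handle_grip","carton_1","carton_laid","masking_tape","marker","stop_box","calipers"]:
        print(n,[(w(c,d["at"]).round(4).tolist(),round(d["conf"],2)) for d in pinpoint(n,cam)[:4]])
E
```

```text
jig [([0.5879, -0.1727, -0.0034], 0.95)]
front_place [([0.6329, -0.145, 0.0243], 0.9)]
rear_place [([0.5851, -0.1474, 0.0207], 0.55)]
handle_grip [([0.4629, -0.1671, 0.0819], 0.57)]
carton_1 [([0.554, 0.2427, 0.0001], 0.9), ([0.6173, 0.0958, -0.0001], 0.52)]
carton_laid [([0.6086, -0.2208, 0.0194], 0.66)]
masking_tape [([0.4945, -0.4266, 0.0], 0.79)]
marker [([0.5841, -0.146, 0.0205], 0.72), ([0.7147, 0.2294, -0.0035], 0.49)]
stop_box [([0.3591, -0.3859, 0.0002], 0.72), ([0.7164, 0.234, -0.0025], 0.66)]
calipers [([0.4054, 0.2946, -0.0009], 0.86)]
jig [([0.5926, -0.1693, -0.0003], 0.96), ([0.4644, -0.1669, 0.0794], 0.42)]
front_place [([0.6352, -0.1451, 0.0182], 0.59), ([0.4682, -0.1669, 0.0777], 0.28)]
rear_place []
handle_grip [([0.4638, -0.1665, 0.0786], 0.66), ([0.5913, -0.1693, -0.0018], 0.41)]
carton_1 [([0.6145, 0.0994, -0.0069], 0.84), ([0.5572, 0.2369, -0.0009], 0.57)]
carton_laid []
masking_tape [([0.5017, -0.4221, -0.0013], 0.57), ([0.5843, -0.1466, 0.0206], 0.3)]
marker [([0.7106, 0.2347, -0.003], 0.45)]
stop_box [([0.3622, -0.3871, -0.001], 0.51)]
calipers [([0.4055, 0.2979, 0.0009], 0.67), ([0.5921, -0.1707, -0.001], 0.26)]
```

View pics/top0.png

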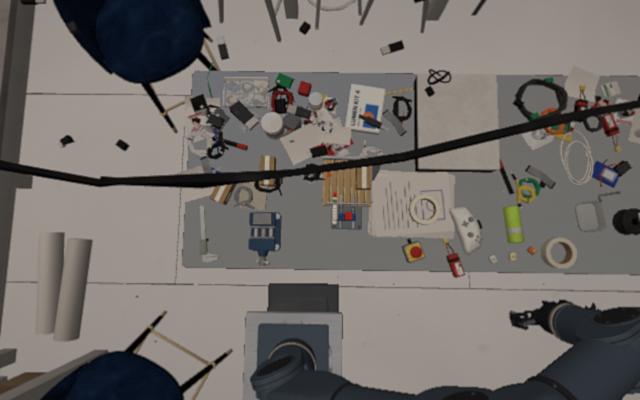

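View pics/side0.png

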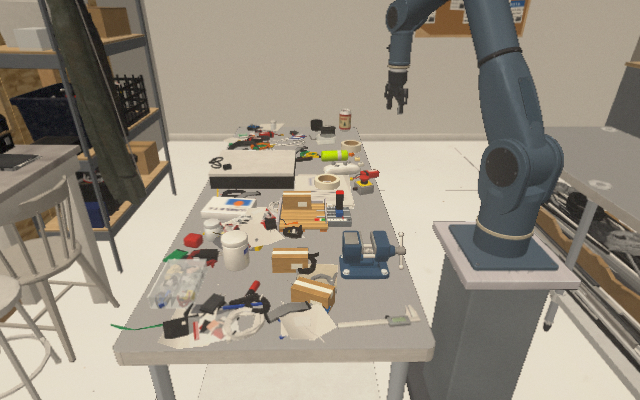

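Top view: jig at about (347,195), vice at (264,235), cartons near (268,172) and (222,190). A cable crosses the picture. I'll enlarge crops from both cameras to get the yaws.

Run:
```python
import cv2
a=cv2.imread("pics/top0.png")[145:265,195:385]; cv2.imwrite("pics/topc.png",cv2.resize(a,None,fx=4.2,fy=4.2,interpolation=cv2.INTER_CUBIC))
a=cv2.imread("pics/side0.png")[180:320,230:390]; cv2.imwrite("pics/sidec.png",cv2.resize(a,None,fx=4,fy=4,interpolation=cv2.INTER_CUBIC))
```

```text
(no output)
```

View pics/topc.png

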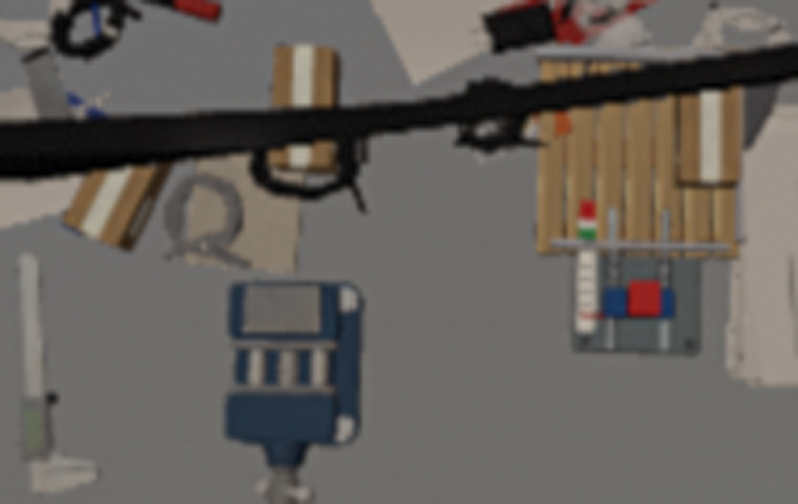

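View pics/sidec.png

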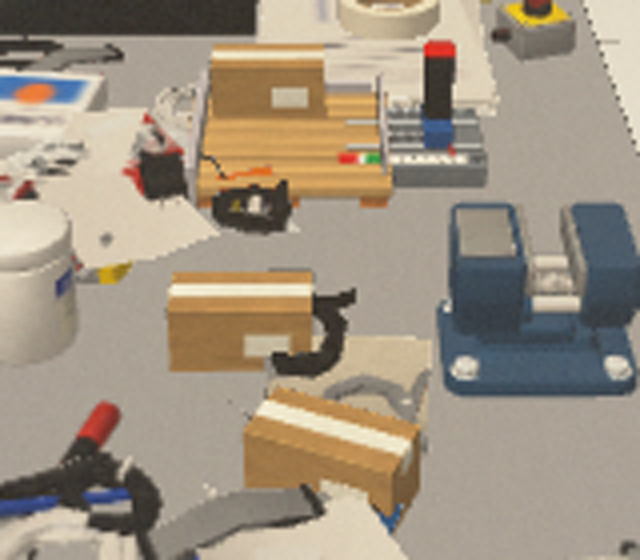

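Run:
```python
from h import *
ct=read_camera("top"); cs=read_camera("side")
T=lambda p:(np.array(p)+.5)/4.2-.5+[195,145]
S=lambda p:(np.array(p)+.5)/4-.5+[230,180]
def seg(c,f,a,b,z,n):
    P=ray(c,[f(a),f(b)],z); d=P[1]-P[0]; print(n,P[:,:2].round(4).tolist(),"mid",P.mean(0)[:2].round(4),"len",np.hypot(*d[:2]).round(4),"ang",np.degrees(np.arctan2(d[1],d[0])).round(1))
seg(cs,S,(313,290),(169,290),.05,"A tape side")
seg(ct,T,(305,171),(308,45),.05,"A tape top")
seg(ct,T,(277,45),(338,47),.05,"A far edge top")
seg(cs,S,(413,445),(263,407),.05,"B tape side")
seg(ct,T,(85,232),(125,168),.05,"B tape top")
seg(ct,T,(708,182),(712,90),.072,"laid tape")
seg(ct,T,(537,252),(540,60),.022,"slab left edge")
seg(ct,T,(552,243),(728,246),.046,"plate")
seg(ct,T,(645,283),(645,318),.104,"handle top")
seg(ct,T,(563,122),(563,122),.022,"orange")
seg(cs,S,(437,50),(440,50),.104,"handle side")
seg(cs,S,(453,210),(590,215),.1,"vice top z=.1")
seg(ct,T,(230,285),(335,285),.1,"vice top z=.1")
```

```text
A tape side [[0.5665, 0.1019], [0.6632, 0.101]] mid [0.6149 0.1014] len 0.0966 ang -0.5
A tape top [[0.5627, 0.0925], [0.6631, 0.0933]] mid [0.6129 0.0929] len 0.1004 ang 0.5
A far edge top [[0.6627, 0.1178], [0.6618, 0.0696]] mid [0.6623 0.0937] len 0.0482 ang -91.0
B tape side [[0.5077, 0.2607], [0.5962, 0.2251]] mid [0.5519 0.2429] len 0.0954 ang -21.9
B tape top [[0.5121, 0.2621], [0.5629, 0.2333]] mid [0.5375 0.2477] len 0.0584 ang -29.6
laid tape [[0.556, -0.2201], [0.6278, -0.223]] mid [ 0.5919 -0.2216] len 0.0718 ang -2.3
slab left edge [[0.5046, -0.0898], [0.6598, -0.0899]] mid [ 0.5822 -0.0899] len 0.1552 ang -0.0
plate [[0.5096, -0.1014], [0.5094, -0.2386]] mid [ 0.5095 -0.17  ] len 0.1373 ang -90.1
handle top [[0.4752, -0.1702], [0.4492, -0.1704]] mid [ 0.4622 -0.1703] len 0.026 ang -179.6
orange [[0.6095, -0.1091], [0.6095, -0.1091]] mid [ 0.6095 -0.1091] len 0.0 ang 0.0
handle side [[0.4676, -0.157], [0.4652, -0.157]] mid [ 0.4664 -0.157 ] len 0.0024 ang 179.7
vice top z=.1 [[0.4726, 0.0815], [0.3817, 0.0884]] mid [0.4271 0.085 ] len 0.0912 ang 175.6
vice top z=.1 [[0.4691, 0.1387], [0.4704, 0.0605]] mid [0.4697 0.0996] len 0.0782 ang -89.1
```

Both measurements agree: carton A is at about (0.615, 0.098) with yaw 0°, carton B at about (0.553, 0.243) with long axis near -22°, and the jig at about (0.590, -0.170) with yaw near 0. I'll set out towards A.

Request:
{"api": "step_arm", "payload": {
  "increments": [0.615,-0.573,0.03,0,0,0.32,0,0.615,-0.573,0.03,0,0,0.32,0,0.615,-0.573,0.03,0,0,0.32,0,0.615,-0.573,0.03,0,0,0.32,0,0.615,-0.573,0.03,0,0,0.32,0,0.615,-0.573,0.03,0,0,0.32,0,0.615,-0.573,0.03,0,0,0.32,0,0.615,-0.573,0.03,0,0,0.32,0,0.615,-0.573,0.03,0,0,0.32,0,0.615,-0.573,0.03,0,0,0.32,0],
  "newtons": 30
}}

```text
t: 3.13
position: [0.413, -0.2733, 0.3901]
eef_rot: [3.141, 0.001, 0.001]
force: [0.4, -0.1, 0.3]
finger_gap: 0.0853
finger_force: 0.0
```

```bash
cat >> h.py <<'E'
def go(x,y,z,yaw):
    s=readout.read_state(); r=R.from_rotvec(s["eef_rot"])
    t=R.from_euler("z",yaw,degrees=True)*R.from_euler("x",180,degrees=True)
    d=r.inv().apply(np.array([x,y,z])-s["position"]); q=(r.inv()*t).as_rotvec()
    print("t",round(s["t"],2),"pos",np.round(s["position"],4),"gap",round(s["finger_gap"],4),"F",np.round(s["force"],1),"\nshift",d.round(4),"turn",q.round(4),"rows",max(np.linalg.norm(d)/.0417,np.degrees(np.linalg.norm(q))/7.16).round(1))
E
python3 - <<'E'
from h import *
print(env.tip_extent)
P={}
for cam in("top","side"):
    c=read_camera(cam)
    for n in["jig","front_place","rear_place","handle_grip","carton_1"]:
        print(cam,n,[(w(c,d["at"]).round(4).tolist(),round(d["conf"],2)) for d in pinpoint(n,cam)[:2]])
go(.615,.0975,.33,0)
E
```

```text
0.1734
top jig [([0.5881, -0.1736, -0.0006], 0.79), ([0.4649, -0.1687, 0.0805], 0.19)]
top front_place [([0.6319, -0.1476, 0.0213], 0.86)]
top rear_place [([0.5868, -0.1474, 0.021], 0.68)]
top handle_grip [([0.4636, -0.1712, 0.0801], 0.69), ([0.6157, 0.0976, 0.003], 0.5)]
top carton_1 [([0.5546, 0.2414, -0.0001], 0.58), ([0.6194, 0.0978, 0.0017], 0.55)]
side jig [([0.5915, -0.1708, -0.0019], 0.85), ([0.6343, -0.1457, 0.0169], 0.28)]
side front_place [([0.6375, -0.1473, 0.0167], 0.73), ([0.7132, 0.2334, -0.0019], 0.46)]
side rear_place [([0.5877, -0.1468, 0.0189], 0.7)]
side handle_grip [([0.464, -0.1661, 0.0796], 0.67)]
side carton_1 [([0.6128, 0.0972, -0.0022], 0.93), ([0.5556, 0.2389, -0.0014], 0.88)]
t 3.73 pos [ 0.412  -0.2759  0.3898] gap 0.0853 F [ 0.1  0.6 -0.4] 
shift [ 0.2026 -0.3736  0.0598] turn [ 0.0001  0.0001 -0.0009] rows 10.3
```

Request:
{"api": "step_arm", "payload": {
  "increments": [0.203,-0.374,0.09,0,0,0,0,0.203,-0.374,0.09,0,0,0,0,0.203,-0.374,0.09,0,0,0,0,0.203,-0.374,0.09,0,0,0,0,0.203,-0.374,0.09,0,0,0,0,0.203,-0.374,0.09,0,0,0,0,0.203,-0.374,0.09,0,0,0,0,0.203,-0.374,0.09,0,0,0,0,0.203,-0.374,0.09,0,0,0,0,0.203,-0.374,0.09,0,0,0,0]
}}

```text
t: 4.57
position: [0.6074, 0.0848, 0.3031]
eef_rot: [3.141, 0.0, 0.0]
force: [1.5, -0.5, -0.3]
finger_gap: 0.0856
finger_force: 0.0
```

Run:
```python
from h import *
c=read_camera("side"); cv2.imwrite("pics/s1.png",cv2.resize(c["img"][130:330,220:400,::-1],None,fx=3,fy=3,interpolation=cv2.INTER_CUBIC))
go(.615,.0975,.193,0)
```

```text
t 4.62 pos [0.6097 0.094  0.3013] gap 0.0851 F [ 3.8  8.5 -0.4] 
shift [ 0.0053 -0.0028  0.1083] turn [-0.0061 -0.001   0.0087] rows 2.6
```

View pics/s1.png

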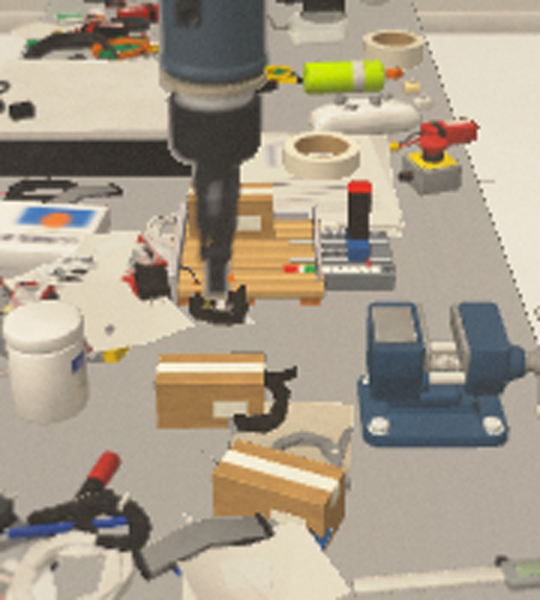

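The gripper hangs above carton A, with tips at about (220,290) in the crop. It's well clear of the vice, so I'll descend and grip.

Request:
{"api": "step_arm", "payload": {
  "increments": [0,0,0.04,0,0,0,0.1,0,0,0.07,0,0,0,0.1,0,0,0.095,0,0,0,0.1,0,0,0.107,0,0,0,0.1,0,0,0.107,0,0,0,0.1,0,0,0.107,0,0,0,0.8,0,0,0.107,0,0,0,0.8,0,0,0.107,0,0,0,0.8,0,0,0.107,0,0,0,0.8,0,0,0.107,0,0,0,0.8]
}}

```text
t: 5.45
position: [0.6074, 0.0833, 0.1986]
eef_rot: [-3.141, -0.001, -0.005]
force: [-1.6, -0.5, 7.4]
finger_gap: 0.0474
finger_force: 32.8
```

Run:
```python
from h import *
go(.632,-.144,.34,89); print(readout.read_state()["finger_force"])
```

```text
t 5.45 pos [0.6074 0.0833 0.1986] gap 0.0474 F [-1.6 -0.5  7.4] 
shift [ 0.025   0.2272 -0.1415] turn [ 0.0021 -0.0031 -1.5527] rows 12.4
32.75581240653992
```

Request:
{"api": "step_arm", "payload": {
  "increments": [0,0,-0.04,0,0,0,0.8,0,0,-0.08,0,0,0,0.8,0,0,-0.115,0,0,0,0.8,0.003,0.02,-0.115,0,0,-0.11,0.8,0.006,0.05,-0.115,0,0,-0.22,0.8,0.009,0.08,-0.115,0,0,-0.33,0.8,0.012,0.11,-0.115,0,0,-0.44,0.8,0.015,0.14,-0.115,0,0,-0.55,0.8,0.018,0.17,-0.115,0,0,-0.66,0.8,0.02,0.19,-0.115,0,0,-0.77,0.8]
}}

```text
t: 6.28
position: [0.6264, -0.1108, 0.3125]
eef_rot: [2.908, 1.183, -0.0]
force: [0.2, -0.5, -1.3]
finger_gap: 0.0472
finger_force: 32.2
```

Run:
```python
from h import *
go(.632,-.1515,.3136,89)
```

```text
t 6.28 pos [ 0.6264 -0.1108  0.3125] gap 0.0472 F [ 0.2 -0.5 -1.3] 
shift [-0.0244  0.033  -0.001 ] turn [ 0.0017  0.002  -0.7804] rows 6.2
```

Request:
{"api": "step_arm", "payload": {
  "increments": [-0.006,0.008,0,0,0,-0.11,0.8,-0.012,0.016,0,0,0,-0.22,0.8,-0.018,0.024,0,0,0,-0.33,0.8,-0.022,0.03,0,0,0,-0.44,0.8,-0.0245,0.033,0,0,0,-0.55,0.8,-0.0245,0.033,0,0,0,-0.66,0.8,-0.0245,0.033,0,0,0,-0.75,0.8,-0.0245,0.033,0,0,0,-0.78,0.8,-0.0245,0.033,0,0,0,-0.78,0.8,-0.0245,0.033,0,0,0,-0.78,0.8]
}}

```text
t: 7.12
position: [0.6321, -0.1476, 0.312]
eef_rot: [2.247, 2.195, 0.0]
force: [-0.1, 0.1, -0.9]
finger_gap: 0.0475
finger_force: 32.2
```

Run:
```python
from h import *
go(.632,-.1515,.222,89)
c=read_camera("side"); cv2.imwrite("pics/s2.png",cv2.resize(c["img"][100:300,220:400,::-1],None,fx=3,fy=3,interpolation=cv2.INTER_CUBIC))
for cam in("side","top"):
    c=read_camera(cam)
    for n in["carton_1","carton_laid"]:
        print(cam,n,[(w(c,d["at"]).round(4).tolist(),round(d["conf"],2)) for d in pinpoint(n,cam)[:4]])
```

```text
t 7.12 pos [ 0.6321 -0.1476  0.312 ] gap 0.0475 F [-0.1  0.1 -0.9] 
shift [-0.0039 -0.      0.09  ] turn [ 0.0003  0.0003 -0.0055] rows 2.2
side carton_1 [([0.5595, 0.2389, 0.0012], 0.74), ([0.6303, -0.1333, 0.1071], 0.74)]
side carton_laid [([0.606, -0.223, 0.0208], 0.95), ([0.4675, -0.1645, 0.0777], 0.72)]
top carton_1 [([0.5547, 0.244, 0.0002], 0.79), ([0.589, -0.1749, -0.001], 0.6), ([0.6357, -0.1417, 0.1149], 0.56)]
top carton_laid []
```

View pics/s2.png

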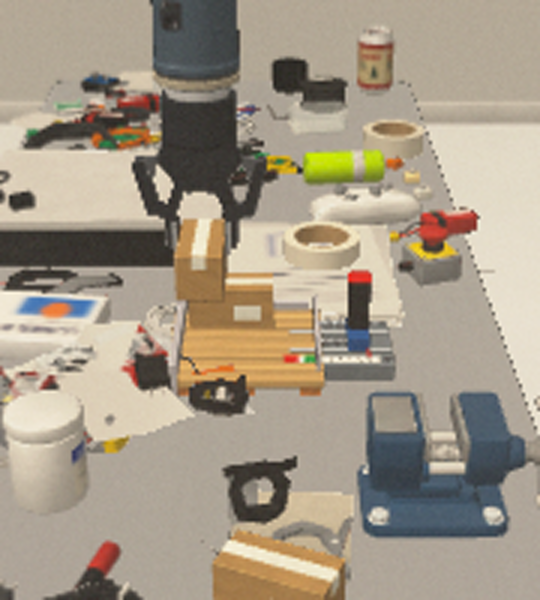

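The carton hangs level and turned crosswise above the slab at (205,260) in the crop. Lowering it.

Request:
{"api": "step_arm", "payload": {
  "increments": [-0.003,0,0.03,0,0,0,0.8,-0.003,0,0.055,0,0,0,0.8,-0.003,0,0.075,0,0,0,0.8,-0.003,0,0.085,0,0,0,0.8,-0.003,0,0.089,0,0,0,0.8,-0.003,0,0.091,0,0,0,0.8,-0.003,0,0.091,0,0,0,0.8]
}}

```text
t: 8.05
position: [0.6325, -0.1503, 0.2214]
eef_rot: [2.243, 2.199, 0.001]
force: [0.8, -0.3, -0.6]
finger_gap: 0.0475
finger_force: 32.3
```

Request:
{"api": "step_arm", "payload": {
  "increments": [0,0,0.001,0,0,0,0.8,0,0,0.001,0,0,0,0.8,0,0,0.001,0,0,0,0.25,0,0,0.001,0,0,0,0.25,0,0,0.001,0,0,0,0.25,0,0,0.001,0,0,0,0.25,0,0,-0.03,0,0,0,0.25,0,0,-0.06,0,0,0,0.25,0,0,-0.1,0,0,0,0.1,0,0,-0.12,0,0,0,0.1]
}}

```text
t: 8.88
position: [0.6328, -0.1502, 0.3449]
eef_rot: [2.241, 2.197, 0.004]
force: [1.4, 0.6, 0.7]
finger_gap: 0.0771
finger_force: 0.0
```

Run:
```python
from h import *
go(.5535,.2425,.32,158)
```

```text
t 8.88 pos [ 0.6328 -0.1502  0.3449] gap 0.0771 F [1.4 0.6 0.7] 
shift [ 0.3911 -0.0872  0.0245] turn [ 0.0035  0.0028 -1.2067] rows 9.7
```

Request:
{"api": "step_arm", "payload": {
  "increments": [0.04,-0.009,0,0,0,-0.12,0,0.08,-0.018,0,0,0,-0.24,0,0.12,-0.026,0.01,0,0,-0.36,0,0.16,-0.035,0.01,0,0,-0.48,0,0.2,-0.044,0.01,0,0,-0.6,0,0.24,-0.053,0.02,0,0,-0.72,0,0.28,-0.061,0.02,0,0,-0.84,0,0.32,-0.07,0.025,0,0,-0.96,0,0.36,-0.079,0.025,0,0,-1.08,0,0.39,-0.086,0.025,0,0,-1.207,0]
}}

```text
t: 9.72
position: [0.5525, 0.2448, 0.3159]
eef_rot: [-0.589, -3.085, -0.002]
force: [0.6, 0.6, 0.0]
finger_gap: 0.0854
finger_force: 0.0
```

Request:
{"api": "step_arm", "payload": {
  "increments": [0,0,0,0,0,0,0,0,0,0,0,0,0,0]
}}

```text
t: 9.88
position: [0.5531, 0.2434, 0.3157]
eef_rot: [-0.596, -3.084, -0.002]
force: [0.3, -0.5, 0.1]
finger_gap: 0.0855
finger_force: 0.0
```

Run:
```python
from h import *
go(.555,.241,.196,158)
for cam in("side","top"):
    c=read_camera(cam)
    for n in["carton_1"]:
        print(cam,n,[(w(c,d["at"]).round(4).tolist(),round(d["conf"],2)) for d in pinpoint(n,cam)[:4]])
```

```text
t 9.88 pos [0.5531 0.2434 0.3157] gap 0.0855 F [ 0.3 -0.5  0.1] 
shift [-0.0028 -0.0017  0.1197] turn [ 0.001  -0.0007  0.002 ] rows 2.9
side carton_1 [([0.6334, -0.1388, 0.0196], 0.9), ([0.5598, 0.2401, -0.0036], 0.78), ([0.4678, -0.1673, 0.0767], 0.38)]
top carton_1 [([0.4658, -0.1678, 0.0777], 0.73), ([0.6371, -0.1415, 0.024], 0.61)]
```

Request:
{"api": "step_arm", "payload": {
  "increments": [-0.003,-0.002,0.04,0,0,0,0,-0.003,-0.002,0.075,0,0,0,0,-0.003,-0.002,0.105,0,0,0,0,-0.003,-0.002,0.12,0,0,0,0,-0.003,-0.002,0.12,0,0,0,0,-0.003,-0.002,0.12,0,0,0,0.8,-0.003,-0.002,0.12,0,0,0,0.8,-0.003,-0.002,0.12,0,0,0,0.8,-0.003,-0.002,0.12,0,0,0,0.8,-0.003,-0.002,0.12,0,0,0,0.8]
}}

```text
t: 10.92
position: [0.5566, 0.2384, 0.1975]
eef_rot: [0.603, 3.081, 0.002]
force: [-0.5, -1.6, 5.5]
finger_gap: 0.0479
finger_force: 30.9
```

Request:
{"api": "step_arm", "payload": {
  "increments": [0,0,-0.04,0,0,0,0.8,0,0,-0.08,0,0,0,0.8,0,0,-0.115,0,0,0,0.8,0,0,-0.12,0,0,0,0.8]
}}

```text
t: 11.25
position: [0.5568, 0.2397, 0.3228]
eef_rot: [0.601, 3.076, 0.01]
force: [1.5, 1.2, -0.4]
finger_gap: 0.0478
finger_force: 32.0
```

Run:
```python
from h import *
go(.5608,-.144,.316,89)
for cam in("side","top"):
    c=read_camera(cam)
    for n in["carton_1"]:
        print(cam,n,[(w(c,d["at"]).round(4).tolist(),round(d["conf"],2)) for d in pinpoint(n,cam)[:4]])
```

```text
t 11.25 pos [0.5568 0.2397 0.3228] gap 0.0478 F [ 1.5  1.2 -0.4] 
shift [-0.1481 -0.3541  0.0051] turn [1.0200e-02 9.0000e-04 1.2024e+00] rows 9.6
side carton_1 [([0.633, -0.1396, 0.0164], 0.71), ([0.4972, -0.4213, -0.0004], 0.18)]
top carton_1 [([0.636, -0.142, 0.0224], 0.6)]
```

Request:
{"api": "step_arm", "payload": {
  "increments": [-0.014,-0.035,0,0,0,0.12,0.8,-0.028,-0.07,0,0,0,0.24,0.8,-0.043,-0.105,0,0,0,0.36,0.8,-0.058,-0.14,0,0,0,0.48,0.8,-0.072,-0.175,0,0,0,0.6,0.8,-0.087,-0.21,0,0,0,0.72,0.8,-0.102,-0.25,0,0,0,0.84,0.8,-0.117,-0.285,0,0,0,0.96,0.8,-0.132,-0.32,0,0,0,1.08,0.8,-0.1455,-0.355,0.005,0,0,1.2,0.8]
}}

```text
t: 12.28
position: [0.5567, -0.1477, 0.3096]
eef_rot: [-2.244, -2.197, 0.002]
force: [1.3, 0.5, -1.5]
finger_gap: 0.0477
finger_force: 31.9
```

Request:
{"api": "step_arm", "payload": {
  "increments": [0,0,0,0,0,0,0.8,0,0,0,0,0,0,0.8,0,0,0,0,0,0,0.8]
}}

```text
t: 12.53
position: [0.5568, -0.1451, 0.3092]
eef_rot: [-2.235, -2.204, 0.001]
force: [0.3, 0.7, -0.8]
finger_gap: 0.0482
finger_force: 32.0
```

Run:
```python
from h import *
go(.558,-.144,.221,89)
for cam in("side","top"):
    c=read_camera(cam)
    for n in["carton_1"]:
        print(cam,n,[(w(c,d["at"]).round(4).tolist(),round(d["conf"],2)) for d in pinpoint(n,cam)[:4]])
```

```text
t 12.53 pos [ 0.5568 -0.1451  0.3092] gap 0.0482 F [ 0.3  0.7 -0.8] 
shift [0.001  0.0014 0.0882] turn [-0.0024 -0.001   0.0033] rows 2.1
side carton_1 [([0.5593, -0.1454, 0.1093], 0.83), ([0.6345, -0.1407, 0.0182], 0.61)]
top carton_1 [([0.5568, -0.1381, 0.1118], 0.67), ([0.4956, -0.4244, -0.0018], 0.6)]
```

Carton B is over its place. I'll lower it, release, then rise.

Request:
{"api": "step_arm", "payload": {
  "increments": [0.001,0,0.03,0,0,0,0.8,0.001,0,0.055,0,0,0,0.8,0.001,0,0.075,0,0,0,0.8,0.001,0,0.084,0,0,0,0.8,0.001,0,0.087,0,0,0,0.8,0.001,0,0.089,0,0,0,0.8,0.001,0,0.0895,0,0,0,0.8,0.001,0,0.0895,0,0,0,0.8]
}}

```text
t: 13.4
position: [0.5577, -0.1443, 0.2221]
eef_rot: [2.237, 2.204, 0.001]
force: [-0.2, -0.1, -1.3]
finger_gap: 0.0481
finger_force: 31.9
```

Request:
{"api": "step_arm", "payload": {
  "increments": [0,0,0,0,0,0,0.3,0,0,0,0,0,0,0.3,0,0,0,0,0,0,0.3,0,0,0,0,0,0,0.3,0,0,-0.03,0,0,0,0.3,0,0,-0.06,0,0,0,0.3,0,0,-0.09,0,0,0,0.3,0,0,-0.1,0,0,0,0.3,0,0,-0.1,0,0,0,0.3]
}}

```text
t: 14.15
position: [0.558, -0.1444, 0.3242]
eef_rot: [2.235, 2.201, 0.004]
force: [-0.5, 0.7, -0.1]
finger_gap: 0.0601
finger_force: 0.0
```

Run:
```python
from h import *
go(.464,-.1685,.236,89)
A={}
for cam in("side","top"):
    c=read_camera(cam); 
    for n in["carton_1","handle_grip","carton_laid"]:
        print(cam,n,[(w(c,d["at"]).round(4).tolist(),round(d["conf"],2)) for d in pinpoint(n,cam)[:4]])
c=read_camera("side"); cv2.imwrite("pics/s3.png",cv2.resize(c["img"][130:260,260:400,::-1],None,fx=4,fy=4,interpolation=cv2.INTER_CUBIC))
```

```text
t 14.15 pos [ 0.558  -0.1444  0.3242] gap 0.0601 F [-0.5  0.7 -0.1] 
shift [-0.0254 -0.0941  0.0877] turn [0.0051 0.0011 0.0021] rows 3.1
side carton_1 [([0.5606, -0.1411, 0.021], 0.95), ([0.6331, -0.1386, 0.016], 0.61)]
side handle_grip []
side carton_laid [([0.6082, -0.2208, 0.022], 0.67), ([0.63, -0.1395, 0.0171], 0.3)]
top carton_1 [([0.5576, -0.1401, 0.0227], 0.5)]
top handle_grip []
top carton_laid []
```

View pics/s3.png

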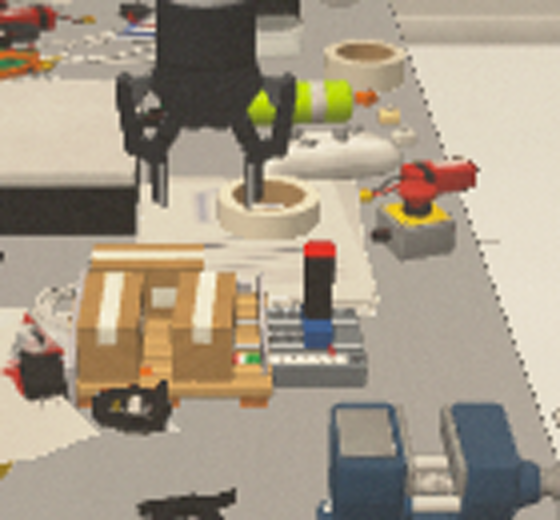

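Both cartons stand upright and crosswise, at (105,310) and (205,310) in the crop, with the front one near the fence. Next is the handle.

Request:
{"api": "step_arm", "payload": {
  "increments": [-0.01,-0.035,0,0,0,0,0.3,-0.018,-0.065,0,0,0,0,0.3,-0.0255,-0.094,0,0.005,0,0,0.3,-0.0255,-0.094,0,0.005,0,0,0.3,-0.0255,-0.094,0.03,0.005,0,0,0.3,-0.0255,-0.094,0.06,0.005,0,0,0.3,-0.0255,-0.094,0.08,0.005,0,0,0.3,-0.0255,-0.094,0.088,0.005,0,0,0.3,-0.0255,-0.094,0.088,0.005,0,0,0.3,-0.0255,-0.094,0.088,0.005,0,0,0.3]
}}

```text
t: 15.43
position: [0.4632, -0.1683, 0.2333]
eef_rot: [-2.235, -2.202, 0.006]
force: [-0.4, -0.9, 0.3]
finger_gap: 0.0595
finger_force: 0.0
```

Request:
{"api": "step_arm", "payload": {
  "increments": [0,0,0,0,0,0,0.9,0,0,0,0,0,0,0.9,0,0,0,0,0,0,0.9,0,0,0,0,0,0,0.9,0,0,0,0,0,0,0.9,0,0,0,0,0,0,0.9],
  "newtons": 60
}}

```text
t: 15.93
position: [0.4647, -0.1686, 0.2346]
eef_rot: [2.237, 2.204, -0.0]
force: [5.7, -1.3, 4.8]
finger_gap: 0.0231
finger_force: 60.0
```

Run:
```python
from h import *
go(.464,-.1685,.236,89); print(readout.read_state()["torque"])
```

```text
t 15.93 pos [ 0.4647 -0.1686  0.2346] gap 0.0231 F [ 5.7 -1.3  4.8] 
shift [ 0.0001 -0.0007 -0.0014] turn [0.0008 0.0008 0.0029] rows 0.0
[-0.11144554 -0.81344481  0.18631059]
```

The grip holds, and the +x force shows the handle at its rest stop, so rest is TCP x ≈ 0.4647. I'll push slowly.

Request:
{"api": "step_arm", "payload": {
  "increments": [0,0.005,0,0,0,0,0.9,0,0.01,0,0,0,0,0.9,0,0.015,0,0,0,0,0.9,0,0.02,0,0,0,0,0.9,0,0.025,0,0,0,0,0.9,0,0.03,0,0,0,0,0.9,0,0.035,0,0,0,0,0.9,0,0.04,0,0,0,0,0.9,0,0.044,0,0,0,0,0.9,0,0.048,0,0,0,0,0.9]
}}

```text
t: 16.77
position: [0.5109, -0.169, 0.2346]
eef_rot: [-2.236, -2.204, 0.006]
force: [-5.2, 1.5, 16.6]
finger_gap: 0.0231
finger_force: 61.5
```

Request:
{"api": "step_arm", "payload": {
  "increments": [0,0.003,0,0,0,0,0.9,0,0.006,0,0,0,0,0.9,0,0.008,0,0,0,0,0.9,0,0.01,0,0,0,0,0.9,0,0.01,0,0,0,0,0.9,0,0.01,0,0,0,0,0.9]
}}

```text
t: 17.27
position: [0.5202, -0.1691, 0.2345]
eef_rot: [-2.235, -2.203, 0.007]
force: [-8.9, 2.1, 19.9]
finger_gap: 0.0235
finger_force: 61.8
```

Run:
```python
from h import *
go(.5287,-.1697,.235,89)
for cam in("side","top"):
    c=read_camera(cam)
    for n in["carton_1","handle_grip","carton_laid"]:
        print(cam,n,[(w(c,d["at"]).round(4).tolist(),round(d["conf"],2)) for d in pinpoint(n,cam)[:4]])
```

```text
t 17.27 pos [ 0.5202 -0.1691  0.2345] gap 0.0235 F [-8.9  2.1 19.9] 
shift [-0.0005  0.0085 -0.0005] turn [-0.0055  0.001   0.0027] rows 0.2
side carton_1 [([0.5905, -0.1407, 0.0181], 0.91), ([0.6337, -0.1377, 0.0193], 0.84), ([0.498, -0.4234, 0.0009], 0.44)]
side handle_grip [([0.5217, -0.169, 0.0745], 0.56)]
side carton_laid [([0.6109, -0.2232, 0.0211], 0.73)]
top carton_1 [([0.5848, -0.1367, 0.0246], 0.53), ([0.6368, -0.1394, 0.0243], 0.45)]
top handle_grip [([0.7144, 0.2331, -0.0011], 0.28)]
top carton_laid [([0.359, -0.3863, 0.0001], 0.43)]
```

Request:
{"api": "step_arm", "payload": {
  "increments": [0,0.003,-0.0005,0,0,0,0.9,0,0.006,-0.001,0,0,0,0.9,0,0.0085,-0.001,0,0,0,0.9,0,0.0095,-0.001,0,0,0,0.9,0,0.0095,-0.001,0,0,0,0.9,0,0.0095,-0.001,0,0,0,0.9,0,0.0095,-0.001,0,0,0,0.9]
}}

```text
t: 18.25
position: [0.5282, -0.1692, 0.2346]
eef_rot: [-2.233, -2.2, 0.011]
force: [-12.5, 2.3, 14.5]
finger_gap: 0.0236
finger_force: 61.1
```

Run:
```python
from h import *
go(.5287,-.1697,.235,89)
for cam in("side","top"):
    c=read_camera(cam)
    for n in["carton_1","handle_grip","carton_laid"]:
        print(cam,n,[(w(c,d["at"]).round(4).tolist(),round(d["conf"],2)) for d in pinpoint(n,cam)[:4]])
c=read_camera("side"); a=c["img"][170:245,265:375,::-1]
b=read_camera("top")["img"][145:240,310:390,::-1]
a=cv2.resize(a,None,fx=4,fy=4,interpolation=cv2.INTER_CUBIC); b=cv2.resize(b,None,fx=4,fy=4,interpolation=cv2.INTER_CUBIC)
o=np.zeros((380,760,3),np.uint8);o[:300,:440]=a;o[:380,440:]=b;cv2.imwrite("pics/s4.png",o)
```

```text
t 18.25 pos [ 0.5282 -0.1692  0.2346] gap 0.0236 F [-12.5   2.3  14.5] 
shift [-0.0005  0.0005 -0.0004] turn [-0.0096  0.0006  0.0026] rows 0.1
side carton_1 [([0.5914, -0.1424, 0.0216], 0.9), ([0.6355, -0.1415, 0.0156], 0.79)]
side handle_grip [([0.5274, -0.1656, 0.077], 0.8), ([0.637, -0.139, 0.0163], 0.21)]
side carton_laid [([0.6105, -0.2216, 0.019], 0.52)]
top carton_1 [([0.5856, -0.1389, 0.0217], 0.71), ([0.6381, -0.1426, 0.0215], 0.67)]
top handle_grip [([0.5881, -0.1739, 0.0019], 0.61), ([0.7148, 0.2333, -0.0006], 0.59)]
top carton_laid []
```

View pics/s4.png

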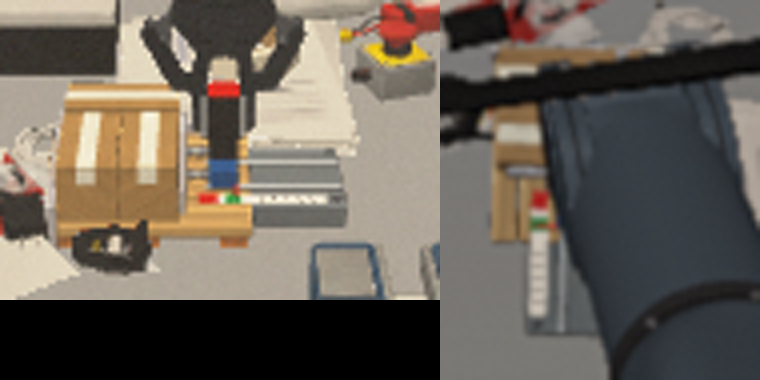

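The layer is tight and the pointer is at the green band, (235,190) in the left crop. Allowing for tilt, travel is about 0.061–0.062, so I'll nudge 2 mm to the middle and hold.

Request:
{"api": "step_arm", "payload": {
  "increments": [0,0.001,-0.0005,0,0,0,0.9,0,0.002,-0.0005,0,0,0,0.9,0,0.0025,-0.0005,0,0,0,0.9,0,0.0025,-0.0005,0,0,0,0.9,0,0.0025,-0.0005,0,0,0,0.9,0,0.0025,-0.0005,0,0,0,0.9,0,0.0025,-0.0005,0,0,0,0.9,0,0.0025,-0.0005,0,0,0,0.9]
}}

```text
t: 19.42
position: [0.5302, -0.1693, 0.2346]
eef_rot: [-2.232, -2.199, 0.013]
force: [-14.8, 1.6, 11.4]
finger_gap: 0.0233
finger_force: 60.8
```

Run:
```python
from h import *
go(.5287,-.1697,.235,89)
c=read_camera("side"); a=c["img"][195:235,295:360,::-1]
cv2.imwrite("pics/s5.png",cv2.resize(a,None,fx=10,fy=10,interpolation=cv2.INTER_CUBIC))
```

```text
t 19.42 pos [ 0.5302 -0.1693  0.2346] gap 0.0233 F [-14.8   1.6  11.4] 
shift [-0.0004 -0.0015 -0.0004] turn [-0.0112  0.0004  0.0026] rows 0.1
```

View pics/s5.png

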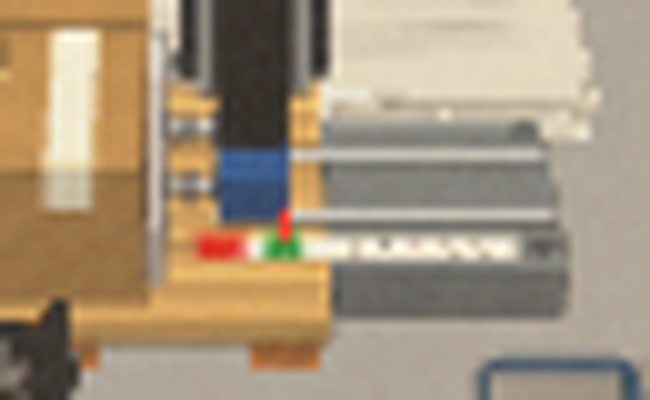

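The red pointer at (285,225) stands in the middle of the green band (268–302), and the push is 14.8 N, as expected for mid-band. Handing in.

```bash
python3 -c "
from h import *
print(env.finish_job())"
```

```text
the job is handed in; nothing more can be done
None
```

The job is handed in: both loose cartons stand crosswise beside the laid one, the layer is clamped tight, and the arm is still holding the handle with its pointer mid-green, at about 19.5 s of the 64 s allowed.

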